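# Wind the support jack up under a clamped tube with its crank

### The job

The dark tube in the clamp is about to be sawn and its free end needs support: set the loose crank gently and fully down on the square head of the jack's screw, then wind it clockwise by its handle until the V-shaped saddle comes up and bears snugly on the underside of the tube. Feel for it: stop as soon as the crank clearly stiffens, with the saddle pressing about 30 N (three kilos), so that the tube is carried but not forced out of line. Then let go, leaving the crank on the screw and the other things on the bench where they are.

Things in the scene. Friction and masses are not known exactly. Their poses are not given: they have to be found in the camera images.
- jack: the fixture, bolted down: grey base plate 138 x 236 x 12 mm carrying a twin-rod screw jack and, 112 mm to its +y side, a dark clamp post 158 mm high. Origin: on the bench top under the screw's axis; z up, y along the tube. The jack's head plate (46 x 100 mm, x by y) ends 162 mm above the bench
- drive_seat (a point): centre of the top face of the round collar (30 mm across) at the foot of the screw's square head, 168 mm above the bench: the underside of the crank's hub comes to rest here. The frame turns with the screw: x and y are square to the flats of the head, z up. The steel head is 14 mm square and 24.5 mm high; its top 4.5 mm taper to 9 mm square
- head_top (a point): centre of the top of the screw's square head, 192.5 mm above the bench; same axes as drive_seat. Clockwise from above lifts the saddle, 24 mm a turn. The screw is stiff: about 0.24 N m, so some 5 N on the crank's handle while it turns, fading by half or more within moments of stopping. It stays where it is left under loads up to 50 N; stops limit it to 2.5 turns in all
- crank: the loose dark steel crank, 0.26 kg, lying flat beside the jack, handle up. Origin: middle of the hub's underside, at the socket's mouth; z up, arm along +x. Hub 28 mm square (sides along x and y), 38 mm high, with a 15.6 mm square socket 28 mm deep in its underside: fits the head four ways with 0.8 mm play a side. Arm 18 mm wide, 12 mm high. To carry it, hold the hub across the arm (along y)
- crank_grip (a point): centre of the crank's handle: a black upright sleeve, 22 mm across, that spins freely on its pin, from 25 to 78 mm above the crank's underside. This point is 57 mm above the underside, on the sleeve's axis, which stands 50 mm from the hub's axis along the crank's +x. Its frame spins with the sleeve, z up
- saddle: the dark steel V-saddle (44 mm along x, 24 mm along y) on the jack's rising carriage, 62 mm to the -x side of the screw's axis. Origin: the bottom line of the V at mid width; its faces rise at 30 degrees, so the tube (15 mm radius) touches when its axis here is 17.3 mm above this point. It starts 52 to 60 mm above the bench
- clamp: the aluminium clamp head, 52 x 36 mm (x by y), 50 mm high, fixed on its post, holding the dark tube (30 mm across, 150 mm long). Origin: middle of the bore, 112 mm along the jack's +y from the saddle. The tube runs from here towards -y, over the saddle. Once the saddle touches, its push on the tube grows about 45 N per mm of lift (13 mm of handle travel)
- bore_mouth (a point): where the tube leaves the clamp, on the bore's axis, towards the saddle. The tube is not dead level: it droops or rises up to 3.2 degrees, so over the saddle its height may differ by up to 6.2 mm either way from the bore's, which these readings do not show: contact must be felt. Each 10 N of push adds about 0.8 N to the tangential force on the turning handle
- bolt_a: bystander: socket cap screw, 11 x 24 mm, standing on its head on the base plate
- bolt_b: bystander: another such screw beside it
- packer: bystander: pine block 44 x 100 x 19 mm at the front left corner of the bench. Along the left edge, from x = 0.41 m on, the tall blue steel frame stands at y = 0.38 to 0.44 m: draw the arm in before swinging past it
- square: bystander: engineer's square 187 x 100 x 19 mm
- tape: bystander: pocket tape measure 36 x 74 x 62 mm
- felt_pen: bystander: marker pen 19 x 137 mm
- adapter: bystander: polished adapter, 43 mm across, 36 mm high
- ring: bystander: split clamp collar 36 x 44 x 22 mm
- offcut: bystander: short alloy tube, 25 mm across, 75 mm long
There are look-alikes about, which are no part of the job. Of the things that look like the crank, the largest one is meant.

How it is judged:
By the outcome, as a careful person would: the job done as asked, in the order asked, and still so for the second after the job is handed in, with the robot touching nothing.
It also fails if it takes over 72 s, if anything falls off the work surface, if the arm or the gripper's body presses on something with over 40 N, if the wrist force passes 120 N, or if a joint passes its speed limit or range.

### The arm

A 6-joint arm with a two-finger parallel gripper is mounted at the origin on a cart in front of the work surface, level with it; the furniture and walls round the work are solid. World frame = base frame: x ahead of the robot, y to its left, z up, the work surface at z = 0. Lengths are in mm, angles in rad, forces in N, time in s.
With the tool pointing down it reaches from about 350 to 975 mm from the base axis. Payload 7.1 kg.
Tool frame: the origin (TCP) lies at the very end of the fingers, on their centre line; the grasp point (between the pads) lies 19 mm behind it (ctrl.grasp_offset is the distance from the TCP to the grasp point, in mm); z points along the fingers, y is the line along which they close (so a half turn about z gives the same grasp; the last joint's range is limited). The gripper opens to 88 mm and grips with 3 to 60 N. Pads are 20 mm wide; open, the fingers measure 115 mm over their backs; the gripper's body (75 mm by 178 mm) begins 61 mm behind the grasp point.
Start: joints at [1.176, 0.423, 1.63, -0, 1.089, -0.019], TCP at [229.353, 581.379, 222.675] pointing down, gripper open.
Joint ranges: [-3, 3], [-0.9, 2.11], [0.09, 2.58], [-1.31, 4.45], [0.11, 2.69], [-2.54, 2.54]. Speed limits (rad/s): [2.39, 2.39, 3.01, 3.14, 3.14, 3.14].

### API

Orientations are given as a rotation vector (axis times angle).
In Python, from workcell import ctrl, viewer, ticket, models gives the robot as it stands.
- The arm moves only by the tool play_rows, never from a script. Its arguments are lists of equal length, an entry for each row: "dp": the shift along the world's x, y, z in mm, a list of three; "yaw": the turn about the world's z in degrees. In form: {"dp": [[tx, ty, tz], ...], "yaw": [yaw, ...]}. A call has 1 to 8 rows; each row shifts and turns the commanded pose from where the row before left it; what a row does not reach is not made up. A row lasts 1/12 s, in which the tool goes at most 41.7 mm and 7.16 degrees, less where a joint would pass 70% of its speed; a pose out of reach is approached as far as the arm can. A call is refused whole if a number of a shift passes 41.7 or a number of a turn 7.16, either way. A call with a gripper value outside its range is refused whole. "gripper" is the closure, from 0 (fully open) to 1 (shut), set as the call begins (left out, the last holds). The fingers move at their own pace and stop on an object; the grip force is fixed at half the most. Time passes only in rows, so rows that do not move let the fingers close. It gives the time, the measured TCP pose, the force, the opening and the grip force at its end, in the units of the state.
- ctrl.get_obs(): the state, without advancing time (a new reading comes with each control period).
- viewer.get_image(name): name is "scene" or "top" or "wrist"; returns a dict with "pixels" (480x640x3 uint8, red, green, blue), "range_z" (480x640 float32, mm along the optical axis (not along the pixel's ray), 0 where there is no reading), "fx", "fy", "cx", "cy" (pixels), "T" (4x4, takes a point from camera to world coordinates); the wrist camera has in their place "hand_eye" (4x4, takes a point from camera to tool coordinates, whose origin is the TCP and whose axes are the flange's). Camera axes: x right, y up, looking along -z (the intrinsics and any distortion apply to the point x, -y, -z); pixel columns grow to the right and rows downward; lengths in mm; the calibration is good to about 2 mm. A picture is of the moment at which its call begins: read the wrist's pose just before it.
- ticket.close_job(): hands the job in; it is judged then, once.
Trained networks look in a picture, given as the dict that the camera call returned (one of the last four; its "shot" number tells which), for a name from the list of things; names that differ only in an ending like _2 or _b are one class to them, and where a whole thing is asked for, a point or a joint stands for the part that bears it (a point fixed in the world has none). Each returns a list of dicts, best first, with "conf" (0 to 1); they miss things now and then, are a little off and sometimes report something else, mostly with a low value. They report only what shows in the picture. A call takes as long as a camera call. They do not tell look-alikes from the thing itself.
- models.look_for(picture, name): "bbox" ([centre column, centre row, width, height] in pixels, round what is visible of it).
- models.landmark_of(picture, name): "location" ([column, row] in pixels: a listed point, or the origin of a listed thing).
The state is a dict: "t": time; "qpos": joint angles; "qvel": joint speeds; "joint_torque": joint torques, N m; "ee_pos": TCP position; "orientation": TCP orientation; "ft_force": force on the tool from outside, world axes, zero at the start; "moment": the same for the moment, N m; "width": finger opening in mm; "grasp_force": force on a finger pad.
Only numpy, scipy, OpenCV 4.12 (cv2) and the standard library are available. Lean on these libraries where they do the work, as an engineer would, in place of code of your own. Each camera call takes 0.05 s, during which the arm holds its last target. There are 200 camera calls.

## Working session

There is one attempt and no reset: what is moved stays moved. The work goes in short steps, Python scripts to look and compute and a tool call to move; the robot and the scene stay as the last step left them, time stands still between calls to the robot, and variables do not carry over. Pictures are saved under pics/ and viewed, at most 10 in all, crops included, and the job is handed in when it is done.

Besides the shell and the picture viewer there is one more tool, called after "Emit:" as name(argument=value, ...) on one line, values as JSON. play_rows: Moves the arm, as the interface text tells. Its arguments: {"type":"object","properties":{"dp":{"type":"array"},"yaw":{"type":"array"},"gripper":{"type":"number"}},"required":["dp","yaw"]}

```bash
ls; mkdir -p pics; cat > h.py <<'E'
import numpy as np, cv2
from scipy.spatial.transform import Rotation as R
from workcell import ctrl, viewer, ticket, models
def shot(n):
    o=ctrl.get_obs(); p=viewer.get_image(n)
    if n=="wrist":
        T=np.eye(4);T[:3,:3]=R.from_rotvec(o["orientation"]).as_matrix();T[:3,3]=o["ee_pos"]
        p["TT"]=T@np.array(p["hand_eye"])
    else: p["TT"]=np.array(p["T"])
    return p
def ray(p,u,v):
    d=np.array([(u-p["cx"])/p["fx"],-(v-p["cy"])/p["fy"],-1.0])
    return p["TT"][:3,3],p["TT"][:3,:3]@d
def atz(p,u,v,z):
    o,d=ray(p,u,v); return o+d*(z-o[2])/d[2]
def dep(p,u,v,r=1):
    o,d=ray(p,u,v);u=int(round(u));v=int(round(v))
    w=p["range_z"][max(v-r,0):v+r+1,max(u-r,0):u+r+1]; w=w[w>0]
    return o+d*np.median(w) if w.size else None
def cloud(p):
    v,u=np.mgrid[0:480,0:640]; z=p["range_z"]
    d=np.stack([(u-p["cx"])/p["fx"],-(v-p["cy"])/p["fy"],-np.ones_like(z)],-1)*z[...,None]
    return d@p["TT"][:3,:3].T+p["TT"][:3,3]
def save(p,f,crop=None,s=1):
    im=cv2.cvtColor(np.ascontiguousarray(p["pixels"]),cv2.COLOR_RGB2BGR)
    if crop: x0,y0,x1,y1=crop; im=im[y0:y1,x0:x1]
    cv2.imwrite("pics/"+f,cv2.resize(im,None,fx=s,fy=s,interpolation=cv2.INTER_CUBIC))
E
python3 - <<'E'
from h import *
np.set_printoptions(precision=1,suppress=True)
o=ctrl.get_obs();print(o)
for n in ("top","scene"):
    p=shot(n);save(p,n+"0.png");print(n,{k:p[k] for k in p if k not in("pixels","range_z")})
    for k in ("crank","crank_grip","head_top","drive_seat","saddle","bore_mouth","jack","clamp"):
        for r in models.landmark_of(p,k)[:4]: print(k,r["conf"],r["location"],dep(p,*r["location"]))
E
```

```text
pics
{'t': 0.0, 'qpos': array([ 1.2,  0.4,  1.6, -0. ,  1.1, -0. ]), 'qvel': array([-0., -0.,  0., -0.,  0.,  0.]), 'joint_torque': array([  0. , -54.5, -27.4,   0.1,   0. ,  -0. ]), 'ee_pos': array([229.2, 580.9, 221.9]), 'orientation': array([-0.6, -3.1,  0. ]), 'ft_force': array([-0.4, -0.3,  0.9]), 'moment': array([ 0. , -0.1,  0. ]), 'grasp_force': 0.0, 'width': 87.98015796167822}
top {'fx': 451.7201767681569, 'fy': 451.7201767681569, 'cx': 318.13881041705014, 'cy': 237.42484081188522, 'T': array([[  0. ,   1. ,  -0.1, 484.3],
       [ -1. ,   0. ,   0. , 104.1],
       [  0. ,   0.1,   1. , 993.8],
       [  0. ,   0. ,   0. ,   1. ]]), 'shot': 1, 'TT': array([[  0. ,   1. ,  -0.1, 484.3],
       [ -1. ,   0. ,   0. , 104.1],
       [  0. ,   0.1,   1. , 993.8],
       [  0. ,   0. ,   0. ,   1. ]])}
crank 0.67 [219.9, 300.0] [453.  301.1  27.2]
crank 0.59 [264.3, 268.9] [519.3 207.5  39.5]
crank 0.18 [303.1, 189.6] [691.2 128.3  35.2]
crank_grip 0.53 [237.5, 264.5] [526.  257.2  80.5]
crank_grip 0.53 [227.4, 290.3] [473.9 279.9  58.8]
crank_grip 0.51 [253.8, 221.7] [617.5 230.
[... 882 characters left out ...]
 0. ,    1. ]])}
crank 0.92 [299.7, 323.2] [515.4 219.   20.6]
crank 0.64 [281.6, 369.6] [442.5 307.7   7.4]
crank_grip 0.76 [276.6, 309.0] [526.1 264.9  76.5]
crank_grip 0.64 [283.7, 336.6] [472.7 282.3  55.2]
crank_grip 0.48 [265.4, 286.9] [676.3 208.8   1.8]
crank_grip 0.17 [358.6, 225.9] [572.6  26.2 157.9]
head_top 0.72 [378.8, 220.3] [530.9   6.9 187.3]
head_top 0.49 [329.0, 247.0] [607.2  79.5 102.9]
drive_seat 0.8 [382.1, 230.3] [515.4   9.6 171.6]
saddle 0.89 [355.0, 277.8] [527.   66.8  62.3]
bore_mouth 0.71 [329.3, 246.8] [607.1  78.8 103.2]
bore_mouth 0.62 [260.1, 273.3] [717.6 198.8  10.1]
jack 0.78 [377.9, 289.4] [497.5  23.3  28.5]
clamp 0.74 [328.4, 243.3] [613.3  76.9 108.3]
```

View pics/top0.png

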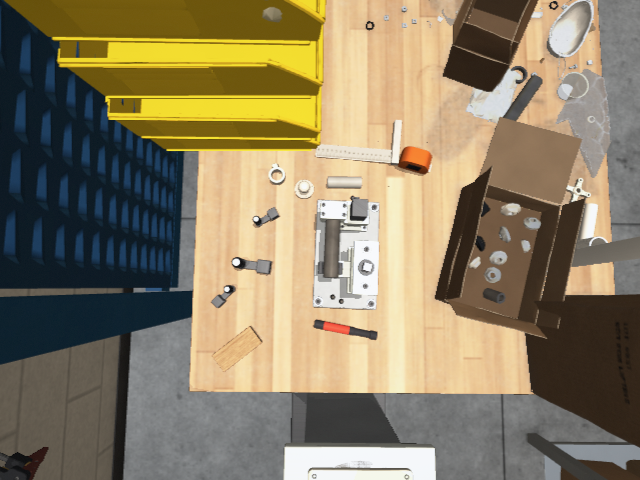

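View pics/scene0.png

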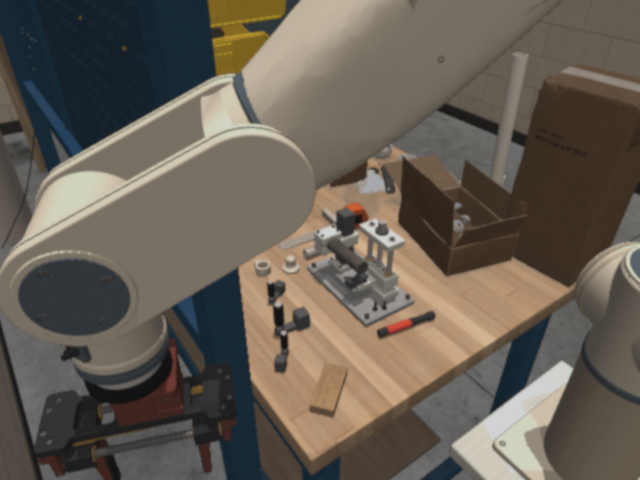

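In the top view, the crank candidates are at (255,267), (266,216) and (224,295). The middle one at (255,267) looks longest. The jack's square head is at (367,267), the tube at (332,250), and the clamp at (335,210). The scene view shows the same three cranks at (290,325), (277,290) and (282,350), with the blue frame between the gripper and the bench.

```bash
python3 - <<'E'
from h import *
np.set_printoptions(precision=1,suppress=True)
p=shot("top");save(p,"crop.png",(200,195,390,335),4)
c=cloud(p)
for n,(x0,y0,x1,y1) in dict(mid=(228,250,276,282),up=(248,205,284,230),lo=(208,282,240,310)).items():
    q=c[y0:y1,x0:x1].reshape(-1,3); q=q[(q[:,2]>8)&(q[:,2]<120)]
    r=cv2.minAreaRect(q[:,:2].astype(np.float32)); print(n,r,q[:,2].max())
    h=q[q[:,2]>(45 if n=="mid" else 40)]; print(" handle",np.median(h,0),len(h))
b=models.landmark_of(p,"packer");print(b[:1])
E
```

```text
mid ((527.8284301757812, 233.2002410888672), (74.50723266601562, 27.8936767578125), 83.2055892944336) 85.05470087318872
 handle [530.9 256.9  78.5] 112
up ((632.5238647460938, 208.42129516601562), (20.051156997680664, 54.33061981201172), 30.562307357788086) 62.960129626103935
 handle [621.7 224.4  56.1] 56
lo ((463.3168029785156, 294.5407409667969), (20.558006286621094, 54.16205978393555), 47.2573127746582) 63.084638510599234
 handle [476.6 279.2  57.1] 55
[{'location': [238.7, 347.3], 'conf': 0.6}]
```

View pics/crop.png

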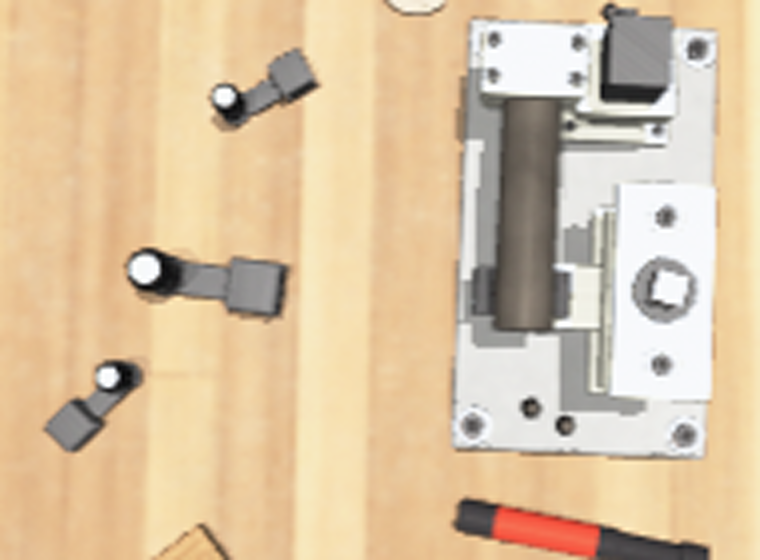

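The middle crank is confirmed as the largest: 74 x 28 mm against 54 x 20 mm for the others. Its hub is at crop pixel (257,287) and its handle at (150,270). I'll draw the arm in before swinging past the frame.

Emit:
play_rows(dp=[[-14,-36,8],[-14,-36,8],[-14,-36,8],[-14,-36,8],[-14,-36,8],[20,-26,0],[28,-28,0],[28,-28,0]], yaw=[0,0,0,0,0,0,0,0])

```text
t: 1.67
ee_pos: [235.4, 318.3, 263.3]
orientation: [0.582, 3.086, 0.002]
ft_force: [1.1, 0.7, 0.2]
width: 87.9
grasp_force: 0.0
```

Emit:
play_rows(dp=[[28,-28,0],[28,-28,0],[28,-28,0],[28,-22,0],[28,-6,0],[28,-6,0],[28,0,0],[0,0,0]], yaw=[0,0,0,0,0,0,0,0])

```text
t: 2.33
ee_pos: [436.0, 201.2, 263.2]
orientation: [0.59, 3.082, 0.003]
ft_force: [-0.3, -0.2, 0.4]
width: 87.7
grasp_force: 0.0
```

```bash
python3 - <<'E'
from h import *
np.set_printoptions(precision=3,suppress=True)
o=ctrl.get_obs();print(o["t"],o["ee_pos"],o["qpos"]);M=R.from_rotvec(o["orientation"]).as_matrix();print(M,np.degrees(np.arctan2(M[1,1],M[0,1])))
p=shot("wrist");print(p["hand_eye"])
for uv in [(320,240)]: print(dep(p,*uv))
E
```

```text
2.3333 [435.965 201.151 263.201] [ 0.408  0.155  1.904 -0.001  1.079 -0.784]
[[-0.929  0.369  0.003]
 [ 0.369  0.929  0.001]
 [-0.003  0.002 -1.   ]] 68.3241245634915
[[  -0.       0.958    0.285   79.014]
 [   1.       0.       0.      -0.454]
 [   0.       0.285   -0.958 -162.776]
 [   0.       0.       0.       1.   ]]
[483.443 184.319   1.258]
```

Emit:
play_rows(dp=[[12,0,0],[12,0,0],[12,0,0],[12,0,0],[12,0,0],[12,0,0],[12,0,0],[6,6,0]], yaw=[-7,-7,-7,-7,-7,-7,-7,-7])

```text
t: 3.05
ee_pos: [521.2, 207.2, 262.7]
orientation: [-1.974, -2.444, 0.001]
ft_force: [-0.3, -0.4, 0.0]
width: 87.7
grasp_force: 0.0
```

Emit:
play_rows(dp=[[0,0,-20],[0,0,-20],[0,0,-20],[0,0,0]], yaw=[-7,-7,-5,0])

```text
t: 3.38
ee_pos: [517.8, 206.9, 199.3]
orientation: [-2.345, -2.087, 0.01]
ft_force: [-1.0, -1.0, -0.3]
width: 88.1
grasp_force: 0.0
```

```bash
cat >> h.py <<'E'
def tooly():
    M=R.from_rotvec(ctrl.get_obs()["orientation"]).as_matrix(); return np.degrees(np.arctan2(M[1,1],M[0,1]))
E
python3 - <<'E'
from h import *
np.set_printoptions(precision=1,suppress=True)
print(ctrl.get_obs()["ee_pos"],tooly())
p=shot("wrist");save(p,"w1.png")
for k in ("crank","crank_grip"):
    for r in models.landmark_of(p,k)[:3]: print(k,r,dep(p,*r["location"]))
c=cloud(p).reshape(-1,3); ok=p["range_z"].reshape(-1)>0
c=c[ok&(abs(c[:,0]-527)<60)&(abs(c[:,1]-232)<55)]
for lo,hi in ((30,45),(72,90)):
    q=c[(c[:,2]>lo)&(c[:,2]<hi)]
    if len(q)>5: print(lo,len(q),cv2.minAreaRect(q[:,:2].astype(np.float32)),np.median(q,0),q.min(0),q.max(0))
E
```

```text
[517.8 206.9 199.3] -6.66335141919114
crank {'location': [445.4, 211.1], 'conf': 0.89} [634.5 198.   27.8]
crank {'location': [329.1, 202.9], 'conf': 0.78} [527.3 220.3  38.2]
crank {'location': [237.5, 116.9], 'conf': 0.57} [456.3 303.1  28.4]
crank_grip {'location': [437.5, 189.2], 'conf': 0.73} [618.5 225.4  58.2]
crank_grip {'location': [329.9, 162.1], 'conf': 0.7} [531.2 260.   81.6]
crank_grip {'location': [264.6, 142.3], 'conf': 0.63} [481.1 279.7  59.6]
30 958 ((511.34930419921875, 240.90765380859375), (56.90205764770508, 94.33380126953125), 2.505056381225586) [525.5 210.6  38.6] [480.9 194.8  30.1] [540.8 286.8  44.7]
72 610 ((532.0615844726562, 258.4914245605469), (20.715023040771484, 20.709238052368164), 38.74026870727539) [532.  259.1  79.5] [521.3 247.7  72.5] [542.9 269.2  83.3]
```

View pics/w1.png

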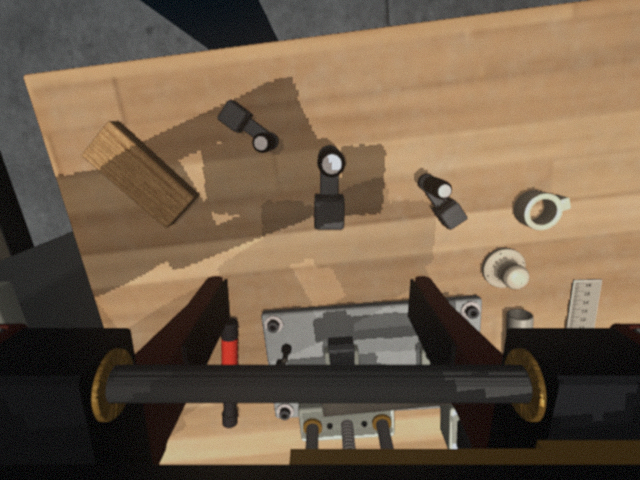

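The wrist view shows the large crank upright in the middle, with its hub at (329,212) and handle at (331,163). Small look-alikes sit at (245,125) and (443,200). The jack is lower centre, around (365,370). Next I descend onto the hub.

Emit:
play_rows(dp=[[4,1,-35],[4,1,-38],[0,0,-38],[0,0,-36],[0,0,-22],[0,0,-14],[0,0,-6],[0,0,0]], yaw=[-1,0,0,0,0,0,0,0])

```text
t: 4.2
ee_pos: [529.4, 209.5, 13.6]
orientation: [-2.361, -2.072, 0.001]
ft_force: [0.1, -0.7, 0.3]
width: 87.9
grasp_force: 0.0
```

```bash
python3 - <<'E'
from h import *
np.set_printoptions(precision=1,suppress=True)
o=ctrl.get_obs();print(o["ee_pos"],tooly(),o["ft_force"])
p=shot("wrist")
c=cloud(p).reshape(-1,3); ok=p["range_z"].reshape(-1)>0
for (lo,hi,x,y) in ((32,44,526,209),(70,90,532,258.5)):
    q=c[ok&(abs(c[:,0]-x)<21)&(abs(c[:,1]-y)<22)&(c[:,2]>lo)&(c[:,2]<hi)]
    if len(q)>5: print(lo,len(q),cv2.minAreaRect(q[:,:2].astype(np.float32)),np.median(q,0),q.min(0),q.max(0))
E
```

```text
[529.4 209.5  13.6] -7.446554124101563 [ 0.1 -0.7  0.3]
32 3986 ((525.7818603515625, 209.40138244628906), (28.588146209716797, 28.020261764526367), 82.51163482666016) [526.1 211.5  38.6] [510.7 194.   32.1] [541.  224.5  40.5]
70 4180 ((532.2034301757812, 258.9239501953125), (20.888574600219727, 21.305740356445312), 66.6645278930664) [532.5 260.8  80.2] [521.3 248.1  70. ] [542.9 269.5  83.1]
```

Emit:
play_rows(dp=[[-3.5,0,-4],[0,0,0]], yaw=[0,0])

```text
t: 4.42
ee_pos: [526.0, 209.7, 10.7]
orientation: [2.362, 2.071, 0.002]
ft_force: [-0.3, -0.5, -0.3]
width: 87.9
grasp_force: 0.0
```

Emit:
play_rows(dp=[[0,0,0],[0,0,0],[0,0,0],[0,0,0],[0,0,0],[0,0,0],[0,0,0]], yaw=[0,0,0,0,0,0,0], gripper=1)

```text
t: 5.0
ee_pos: [525.9, 209.3, 9.7]
orientation: [-2.363, -2.071, 0.0]
ft_force: [1.2, -0.3, 0.1]
width: 44.8
grasp_force: 0.0
```

Emit:
play_rows(dp=[[0,0,0],[0,0,0],[0,0,0],[0,0,0],[0,0,0],[0,0,0]], yaw=[0,0,0,0,0,0])

```text
t: 5.5
ee_pos: [525.9, 209.4, 9.6]
orientation: [2.362, 2.071, 0.0]
ft_force: [-0.3, -0.7, -0.9]
width: 27.9
grasp_force: 30.0
```

Emit:
play_rows(dp=[[0,0,10],[0,0,30],[0,0,40],[0,0,41],[0,0,41],[0,0,41],[0,0,30],[0,0,0]], yaw=[0,0,0,0,0,0,0,0])

```text
t: 6.17
ee_pos: [528.9, 210.6, 250.3]
orientation: [2.36, 2.068, 0.017]
ft_force: [1.5, 0.9, -2.2]
width: 27.8
grasp_force: 30.0
```

```bash
python3 - <<'E'
from h import *
np.set_printoptions(precision=1,suppress=True)
o=ctrl.get_obs();print(o["ee_pos"],tooly(),o["ft_force"],o["width"],o["grasp_force"])
p=shot("top");save(p,"t2.png",(300,190,400,320),4)
for k in ("head_top","drive_seat","saddle","bore_mouth"):
    for r in models.landmark_of(p,k)[:2]: print(k,r)
c=cloud(p).reshape(-1,3); ok=p["range_z"].reshape(-1)>0
def rect(lo,hi,x,y,r):
    q=c[ok&(abs(c[:,0]-x)<r)&(abs(c[:,1]-y)<r)&(c[:,2]>lo)&(c[:,2]<hi)]
    if len(q)>5: print(lo,len(q),cv2.minAreaRect(q[:,:2].astype(np.float32)),np.median(q,0))
rect(180,200,518,8,18); rect(155,170,518,8,70)
w=shot("wrist")
c=cloud(w).reshape(-1,3); ok=w["range_z"].reshape(-1)>0
e=o["ee_pos"]
rect(e[2]+18,e[2]+40,e[0],e[1],21); rect(e[2]+55,e[2]+80,e[0]+6.5,e[1]+49,22)
E
```

```text
[528.9 210.6 250.3] -7.533350633921766 [ 1.5  0.9 -2.2] 27.833573428027872 29.969412104110233
head_top {'location': [366.9, 264.8], 'conf': 0.66}
drive_seat {'location': [370.2, 266.2], 'conf': 0.75}
saddle {'location': [330.8, 269.1], 'conf': 0.57}
saddle {'location': [345.3, 330.2], 'conf': 0.49}
bore_mouth {'location': [334.7, 220.3], 'conf': 0.76}
180 67 ((519.898681640625, 7.694581031799316), (13.944979667663574, 13.907745361328125), 76.60301208496094) [519.3   8.4 188.3]
155 1274 ((520.1714477539062, 7.663734436035156), (46.3283805847168, 99.91226196289062), 88.50643157958984) [518.4   9.1 162.4]
268.2500050923615 5189 ((527.466064453125, 208.9813995361328), (27.848976135253906, 42.38893508911133), 81.71810913085938) [525.5 213.1 270. ]
305.2500050923615 4765 ((536.6331176757812, 249.56192016601562), (21.133657455444336, 42.8333625793457), 34.564064025878906) [531.6 259.3 311.7]
```

View pics/t2.png

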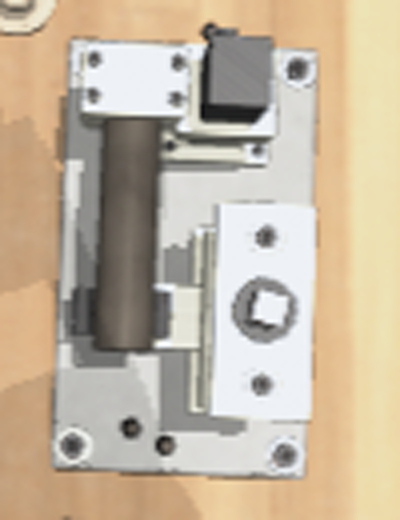

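The top crop shows the jack unobstructed: square head at (270,308), slightly rotated, with the tube at (130,230) and the saddle at (85,315). I'll carry the crank there and take one wrist look at the head's yaw from beside it.

Emit:
play_rows(dp=[[-12,-20,0],[-15,-25,0],[-15,-25,0],[-15,-25,0],[-12,-22,0],[0,0,0],[0,0,0],[0,0,0]], yaw=[0,0,0,0,0,0,0,0])

```text
t: 7.13
ee_pos: [457.1, 92.6, 242.1]
orientation: [-2.363, -2.07, 0.001]
ft_force: [0.2, -1.1, -1.6]
width: 28.1
grasp_force: 30.0
```

```bash
python3 - <<'E'
from h import *
np.set_printoptions(precision=1,suppress=True)
o=ctrl.get_obs();e=o["ee_pos"];print(e,tooly(),o["ft_force"],o["width"],o["grasp_force"])
w=shot("wrist");save(w,"w3.png")
for k in ("head_top","drive_seat","crank_grip"):
    for r in models.landmark_of(w,k)[:2]: print(k,r,dep(w,*r["location"]))
c=cloud(w).reshape(-1,3); ok=w["range_z"].reshape(-1)>0
def rect(lo,hi,x,y,r):
    q=c[ok&(abs(c[:,0]-x)<r)&(abs(c[:,1]-y)<r)&(c[:,2]>lo)&(c[:,2]<hi)]
    if len(q)>5: print(lo,len(q),cv2.minAreaRect(q[:,:2].astype(np.float32)),np.median(q,0),q.max(0))
rect(189,198,520,8,18);rect(171,187,520,8,18);rect(155,165,520,8,80)
rect(e[2]+23,e[2]+34,e[0],e[1],19); rect(e[2]+62,e[2]+80,e[0]+6.5,e[1]+49,16)
E
```

```text
[457.1  92.6 242.1] -7.564841233949637 [ 0.2 -1.1 -1.6] 28.090960490953883 29.969320441014133
drive_seat {'location': [380.7, 268.2], 'conf': 0.57} [512.1  26.2  53.8]
crank_grip {'location': [480.5, 44.2], 'conf': 0.63} [616.4 222.6  51.6]
crank_grip {'location': [318.4, 222.2], 'conf': 0.58} [463.4 147.4 313.9]
155 1682 ((518.5421752929688, 18.53921127319336), (104.58654022216797, 29.829490661621094), 11.08976936340332) [538.8  25.5 162.5] [570.4  30.  164.9]
265.08779894958127 4616 ((455.7158508300781, 93.28065490722656), (28.20154571533203, 38.347232818603516), 82.18429565429688) [456.4  96.  271.1] [476.1 108.3 276.1]
304.08779894958127 4458 ((462.82379150390625, 142.4361572265625), (21.29547882080078, 20.819847106933594), 9.241414070129395) [463.2 144.2 312.7] [473.8 153.1 315.7]
```

View pics/w3.png

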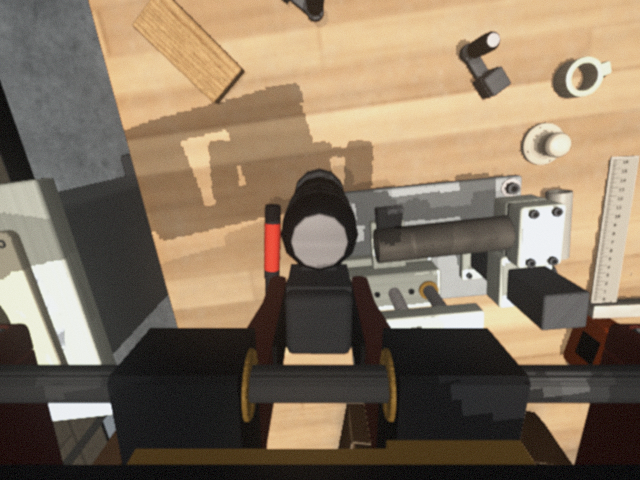

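The head is hidden behind the gripper in this view. The crank hangs straight, with its handle at (320,235) and hub at (318,310). I'll shift toward -y for a clear view.

Emit:
play_rows(dp=[[-3,-30,0],[-4,-35,0],[0,0,0],[0,0,0]], yaw=[-2.5,-2.5,0,0])

```text
t: 7.67
ee_pos: [450.0, 26.7, 242.6]
orientation: [-2.452, -1.963, -0.0]
ft_force: [-0.5, -0.6, -1.8]
width: 27.9
grasp_force: 30.0
```

```bash
python3 - <<'E'
from h import *
np.set_printoptions(precision=1,suppress=True)
o=ctrl.get_obs();e=o["ee_pos"];print(e,tooly(),o["ft_force"],o["width"])
w=shot("wrist")
for k in ("head_top","drive_seat","crank_grip","saddle","bore_mouth"):
    for r in models.landmark_of(w,k)[:2]: print(k,r,dep(w,*r["location"]))
c=cloud(w).reshape(-1,3); ok=w["range_z"].reshape(-1)>0
def rect(lo,hi,x,y,r):
    q=c[ok&(abs(c[:,0]-x)<r)&(abs(c[:,1]-y)<r)&(c[:,2]>lo)&(c[:,2]<hi)]
    if len(q)>5: print(lo,len(q),cv2.minAreaRect(q[:,:2].astype(np.float32)),np.median(q,0),q.max(0))
rect(191,198,520,8,18);rect(171,187,520,8,18);rect(166,170.5,520,8,18);rect(155,165,520,8,60)
u,v=None,None
C=w["TT"];l=np.linalg.inv(C)@np.array([520,8,192,1]);u=w["cx"]+w["fx"]*l[0]/-l[2];v=w["cy"]-w["fy"]*l[1]/-l[2];print(u,v)
u=int(u);v=int(v);save(w,"w4.png",(max(u-60,0),max(v-60,0),u+60,v+60),5)
E
```

```text
[450.   26.7 242.6] -12.645062523131882 [-0.5 -0.6 -1.8] 27.860287112731886
head_top {'location': [433.8, 266.3], 'conf': 0.96} [519.5   5.9 189. ]
drive_seat {'location': [425.9, 252.6], 'conf': 0.94} [517.1  13.9 183.6]
crank_grip {'location': [320.0, 219.8], 'conf': 0.93} [461.7  81.1 314.4]
saddle {'location': [386.4, 156.0], 'conf': 0.85} [513.2  72.7 118.4]
bore_mouth {'location': [508.7, 138.4], 'conf': 0.57} [607.4  64.9 116. ]
bore_mouth {'location': [385.3, 153.3], 'conf': 0.44} [513.   74.7 116.9]
171 292 ((518.1320190429688, 9.989246368408203), (19.254505157470703, 10.194908142089844), 29.53408432006836) [515.8  11.6 179.3] [529.   14.7 187. ]
166 714 ((519.1683349609375, 8.654744148254395), (29.24313735961914, 23.91604232788086), 28.280988693237305) [515.4  12.5 168.8] [534.7  21.  170.5]
155 6832 ((520.4635009765625, 6.118953704833984), (46.54889678955078, 99.89997863769531), 88.25701904296875) [523.4  11.6 162.8] [570.7  30.6 165. ]
435.56098223764184 264.7812900740048
```

View pics/w4.png

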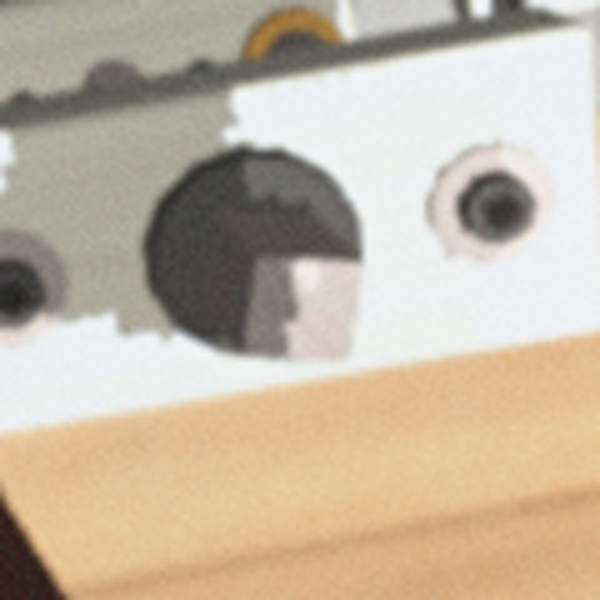

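The crop shows the square head at (300,305), turned about 12° from the plate's edge. The head yaw is therefore about -13.4°, which agrees with the top view. Next I move above it.

Emit:
play_rows(dp=[[25,-8,0],[30,-8,0],[15.5,-4,-10],[0,0,-15],[0,0,-9],[0,0,0],[0,0,0],[0,0,0]], yaw=[-0.8,0,0,0,0,0,0,0])

```text
t: 8.63
ee_pos: [520.2, 7.7, 209.1]
orientation: [2.464, 1.949, 0.0]
ft_force: [0.3, -0.6, -1.7]
width: 28.0
grasp_force: 30.0
```

```bash
python3 - <<'E'
from h import *
np.set_printoptions(precision=1,suppress=True)
o=ctrl.get_obs();e=o["ee_pos"];print(e,tooly(),o["ft_force"],o["moment"])
E
```

```text
[520.2   7.7 209.1] -13.29387565544994 [ 0.3 -0.6 -1.7] [-0.2  0.1  0.1]
```

Emit:
play_rows(dp=[[0,0,-3],[0,0,-3],[0,0,-2],[0,0,0]], yaw=[0,0,0,0])

```text
t: 8.97
ee_pos: [520.0, 7.4, 200.4]
orientation: [-2.464, -1.948, 0.001]
ft_force: [-0.4, 0.4, -3.1]
width: 28.1
grasp_force: 30.0
```

Emit:
play_rows(dp=[[0,0,-2],[0,0,-1],[0,0,0]], yaw=[0,0,0])

```text
t: 9.22
ee_pos: [520.6, 7.3, 197.7]
orientation: [2.464, 1.948, 0.0]
ft_force: [0.3, -0.1, -2.1]
width: 27.9
grasp_force: 30.0
```

Emit:
play_rows(dp=[[0,0,-1.5],[0,0,-1.5],[0,0,0]], yaw=[0,0,0])

```text
t: 9.47
ee_pos: [520.8, 7.1, 194.6]
orientation: [2.463, 1.948, 0.001]
ft_force: [1.7, -1.8, -1.5]
width: 28.0
grasp_force: 30.0
```

Emit:
play_rows(dp=[[0,0,-2],[0,0,-2],[0,0,0]], yaw=[0,0,0])

```text
t: 9.72
ee_pos: [520.8, 7.1, 190.5]
orientation: [2.464, 1.948, 0.001]
ft_force: [3.4, -4.6, -3.6]
width: 27.9
grasp_force: 30.0
```

Emit:
play_rows(dp=[[0,0,-2],[0,0,-2],[0,0,0]], yaw=[0,0,0])

```text
t: 9.97
ee_pos: [520.9, 7.1, 186.6]
orientation: [2.463, 1.948, 0.001]
ft_force: [3.6, -5.0, -3.2]
width: 28.1
grasp_force: 30.0
```

Emit:
play_rows(dp=[[0.4,-0.6,-2],[0,0,-2],[0,0,0]], yaw=[0,0,0])

```text
t: 10.22
ee_pos: [520.9, 6.9, 182.3]
orientation: [-2.464, -1.948, -0.0]
ft_force: [3.5, -1.7, -4.5]
width: 27.8
grasp_force: 30.0
```

Emit:
play_rows(dp=[[0,0,-1.5],[0,0,-1],[0,0,0]], yaw=[0,0,0])

```text
t: 10.47
ee_pos: [520.8, 6.9, 180.0]
orientation: [-2.464, -1.949, -0.0]
ft_force: [4.4, -1.6, -4.1]
width: 27.9
grasp_force: 30.0
```

Emit:
play_rows(dp=[[0.4,-0.1,-0.8],[0,0,-0.5],[0,0,0]], yaw=[0,0,0])

```text
t: 10.72
ee_pos: [520.9, 6.8, 178.7]
orientation: [-2.464, -1.948, 0.001]
ft_force: [2.6, -0.5, -1.7]
width: 27.4
grasp_force: 30.0
```

Emit:
play_rows(dp=[[0,0,-0.5],[0,0,-0.4],[0,0,0]], yaw=[0,0,0])

```text
t: 10.97
ee_pos: [520.9, 6.8, 177.8]
orientation: [-2.464, -1.948, 0.0]
ft_force: [1.7, -0.1, -2.3]
width: 27.8
grasp_force: 30.0
```

Emit:
play_rows(dp=[[0,0,-0.5],[0,0,-0.4],[0,0,0]], yaw=[0,0,0])

```text
t: 11.22
ee_pos: [520.9, 6.8, 177.6]
orientation: [-2.464, -1.948, 0.0]
ft_force: [-1.5, 0.6, 5.8]
width: 27.9
grasp_force: 30.0
```

Emit:
play_rows(dp=[[0,0,-0.5],[0,0,0]], yaw=[0,0])

```text
t: 11.38
ee_pos: [521.0, 6.8, 177.6]
orientation: [-2.464, -1.948, 0.0]
ft_force: [-3.3, -0.1, 10.1]
width: 27.9
grasp_force: 30.0
```

The crank is fully down on the head: TCP z is 177.6, as expected, and the force rises on contact. I'll relax, open, and go up and over to the handle.

Emit:
play_rows(dp=[[0,0,0.8],[0,0,0]], yaw=[0,0])

```text
t: 11.55
ee_pos: [521.0, 6.8, 177.5]
orientation: [-2.464, -1.948, 0.0]
ft_force: [-0.8, 0.5, 3.1]
width: 28.0
grasp_force: 30.0
```

Emit:
play_rows(dp=[[0,0,0],[0,0,0],[0,0,0],[0,0,0],[0,0,0],[0,0,0],[0,0,0],[0,0,0]], yaw=[0,0,0,0,0,0,0,0], gripper=0)

```text
t: 12.22
ee_pos: [521.1, 6.7, 177.3]
orientation: [-2.464, -1.948, 0.0]
ft_force: [-0.0, -0.2, 0.0]
width: 77.7
grasp_force: 0.0
```

Emit:
play_rows(dp=[[0,0,10],[0,0,25],[0,0,30],[0,0,25],[0,0,0],[0,0,0]], yaw=[0,0,0,0,0,0])

```text
t: 12.72
ee_pos: [522.1, 6.7, 269.4]
orientation: [2.462, 1.947, 0.005]
ft_force: [0.1, 0.0, 0.2]
width: 87.9
grasp_force: 0.0
```

```bash
python3 - <<'E'
from h import *
np.set_printoptions(precision=2,suppress=True)
o=ctrl.get_obs();e=o["ee_pos"];print(o["t"],e,tooly(),o["ft_force"],o["moment"])
w=shot("wrist");save(w,"w5.png")
c=cloud(w).reshape(-1,3); ok=w["range_z"].reshape(-1)>0
def rect(lo,hi,x,y,r):
    q=c[ok&(abs(c[:,0]-x)<r)&(abs(c[:,1]-y)<r)&(c[:,2]>lo)&(c[:,2]<hi)]
    if len(q)>5: print(lo,len(q),cv2.minAreaRect(q[:,:2].astype(np.float32)),np.median(q,0),q.max(0))
rect(200,212,521,7,21);rect(236,252,532,55.5,18)
s=shot("scene")
for k in ("saddle","bore_mouth"):
    for r in models.landmark_of(s,k)[:2]: print(k,r,dep(s,*r["location"]))
E
```

```text
12.7167 [522.08   6.68 269.36] -13.332909052990683 [0.12 0.   0.17] [-0.06  0.06  0.01]
200 1733 ((520.4041137695312, 6.919493675231934), (28.26999855041504, 27.51392364501953), 75.65780639648438) [520.52   8.36 206.6 ] [536.13  22.92 208.78]
236 1345 ((532.0165405273438, 55.82325744628906), (21.210676193237305, 21.048954010009766), 1.6828786134719849) [532.37  56.96 247.16] [542.67  66.43 250.54]
saddle {'location': [358.1, 225.0], 'conf': 0.61} [530.44  63.44 196.82]
saddle {'location': [354.8, 274.3], 'conf': 0.55} [581.47  21.89  15.46]
bore_mouth {'location': [330.8, 246.9], 'conf': 0.78} [600.86  79.26 106.8 ]
```

Emit:
play_rows(dp=[[3.7,16.3,0],[3.7,16.3,0],[3.7,16.3,0],[0,0,-10],[0,0,-25],[0,0,-18],[0,0,-4],[0,0,0]], yaw=[0,0,0,0,0,0,0,0])

```text
t: 13.58
ee_pos: [530.6, 55.1, 208.1]
orientation: [-2.462, -1.947, 0.007]
ft_force: [-0.1, -0.6, 0.1]
width: 87.9
grasp_force: 0.0
```

Emit:
play_rows(dp=[[0,0,0],[0,0,0]], yaw=[0,0])

```text
t: 13.75
ee_pos: [532.8, 55.4, 211.1]
orientation: [2.464, 1.948, 0.001]
ft_force: [-0.5, -0.8, -1.1]
width: 88.0
grasp_force: 0.0
```

Emit:
play_rows(dp=[[0,0,0],[0,0,0],[0,0,0],[0,0,0],[0,0,0],[0,0,0],[0,0,0],[0,0,0]], yaw=[0,0,0,0,0,0,0,0], gripper=1)

```text
t: 14.42
ee_pos: [532.2, 55.6, 210.4]
orientation: [-2.464, -1.949, 0.0]
ft_force: [-0.0, -0.7, -0.4]
width: 38.1
grasp_force: 0.0
```

Emit:
play_rows(dp=[[0,0,0],[0,0,0],[0,0,0],[0,0,0],[0,0,0],[0,0,0]], yaw=[0,0,0,0,0,0])

```text
t: 14.92
ee_pos: [532.3, 55.5, 210.4]
orientation: [2.464, 1.949, -0.0]
ft_force: [0.5, -0.3, 0.0]
width: 21.4
grasp_force: 30.0
```

```bash
cat > circ.py <<'E'
import sys; from h import *
def rows(a0,step,n,N=8):
    a=np.radians(a0-step*np.arange(n+1)); P=np.round(50*np.c_[np.cos(a),np.sin(a)],1)
    D=np.diff(P,axis=0)
    for i in range(0,n,N): print(a0-step*i,"->",[[round(x,1)+0,round(y,1)+0,0] for x,y in D[i:i+N]])
def st(C=(520.8,6.9)):
    o=ctrl.get_obs();e=o["ee_pos"];f=o["ft_force"];d=e[:2]-C
    r=np.hypot(*d);u=d/r;t=np.array([u[1],-u[0]])
    print("ang %.1f r %.1f z %.1f | Ft_resist %.2f Fr %.2f Fz %.1f t %.2f"%(np.degrees(np.arctan2(d[1],d[0])),r,e[2],-f[:2]@t,f[:2]@u,f[2],o["t"]))
E
python3 -c "
from circ import *
st(); rows(76.5,5,48)"
```

```text
ang 76.7 r 50.0 z 210.4 | Ft_resist -0.52 Fr -0.14 Fz 0.0 t 14.92
76.5 -> [[np.float64(4.2), np.float64(-1.2), 0], [np.float64(4.0), np.float64(-1.5), 0], [np.float64(4.0), np.float64(-2.0), 0], [np.float64(3.7), np.float64(-2.2), 0], [np.float64(3.5), np.float64(-2.6), 0], [np.float64(3.3), np.float64(-2.8), 0], [np.float64(3.0), np.float64(-3.2), 0], [np.float64(2.8), np.float64(-3.4), 0]]
36.5 -> [[np.float64(2.4), np.float64(-3.6), 0], [np.float64(2.1), np.float64(-3.8), 0], [np.float64(1.8), np.float64(-4.0), 0], [np.float64(1.4), np.float64(-4.1), 0], [np.float64(1.1), np.float64(-4.2), 0], [np.float64(0.7), np.float64(-4.3), 0], [np.float64(0.3), np.float64(-4.4), 0], [np.float64(-0.1), np.float64(-4.4), 0]]
-3.5 -> [[np.float64(-0.4), np.float64(-4.3), 0], [np.float64(-0.9), np.float64(-4.3), 0], [np.float64(-1.2), np.float64(-4.2), 0], [np.float64(-1.5), np.float64(-4.0), 0], [np.float64(-2.0), np.float64(-4.0), 0], [np.float64(-2.2), np.float64(-3.7), 0], [np.float64(-2.6), np.float64(-3.5), 0], [np.float64(-2.8), np.float64(-3.3), 0]]
-43.5 -> [[np.float64(-3.2), np.float6
[... 261 characters left out ...]
p.float64(-4.3), np.float64(-0.7), 0]]
-83.5 -> [[np.float64(-4.4), np.float64(-0.3), 0], [np.float64(-4.4), np.float64(0.1), 0], [np.float64(-4.3), np.float64(0.4), 0], [np.float64(-4.3), np.float64(0.9), 0], [np.float64(-4.2), np.float64(1.2), 0], [np.float64(-4.0), np.float64(1.5), 0], [np.float64(-4.0), np.float64(2.0), 0], [np.float64(-3.7), np.float64(2.2), 0]]
-123.5 -> [[np.float64(-3.5), np.float64(2.6), 0], [np.float64(-3.3), np.float64(2.8), 0], [np.float64(-3.0), np.float64(3.2), 0], [np.float64(-2.8), np.float64(3.4), 0], [np.float64(-2.4), np.float64(3.6), 0], [np.float64(-2.1), np.float64(3.8), 0], [np.float64(-1.8), np.float64(4.0), 0], [np.float64(-1.4), np.float64(4.1), 0]]
```

Emit:
play_rows(dp=[[4.2,-1.2,0],[4.0,-1.5,0],[4.0,-2.0,0],[3.7,-2.2,0],[3.5,-2.6,0],[3.3,-2.8,0],[3.0,-3.2,0],[2.8,-3.4,0]], yaw=[0,0,0,0,0,0,0,0])

```text
t: 15.58
ee_pos: [560.6, 37.2, 210.4]
orientation: [-2.463, -1.947, 0.0]
ft_force: [-2.5, 4.7, 3.6]
width: 21.4
grasp_force: 30.0
```

```bash
python3 -c "
from circ import *
st()"
```

```text
ang 37.3 r 50.0 z 210.4 | Ft_resist 5.29 Fr 0.83 Fz 3.6 t 15.58
```

Emit:
play_rows(dp=[[2.4,-3.6,0],[2.1,-3.8,0],[1.8,-4.0,0],[1.4,-4.1,0],[1.1,-4.2,0],[0.7,-4.3,0],[0.3,-4.4,0],[-0.1,-4.4,0]], yaw=[0,0,0,0,0,0,0,0])

```text
t: 16.25
ee_pos: [571.4, 4.6, 210.7]
orientation: [-2.464, -1.947, -0.004]
ft_force: [0.4, 5.2, 3.1]
width: 21.6
grasp_force: 30.0
```

Emit:
play_rows(dp=[[-0.4,-4.3,0],[-0.9,-4.3,0],[-1.2,-4.2,0],[-1.5,-4.0,0],[-2.0,-4.0,0],[-2.2,-3.7,0],[-2.6,-3.5,0],[-2.8,-3.3,0]], yaw=[0,0,0,0,0,0,0,0])

```text
t: 16.92
ee_pos: [558.9, -27.0, 211.0]
orientation: [2.464, 1.947, 0.006]
ft_force: [3.4, 3.8, -0.8]
width: 21.4
grasp_force: 30.0
```

```bash
python3 -c "
from circ import *
st()"
```

```text
ang -41.7 r 51.0 z 211.0 | Ft_resist 5.10 Fr -0.05 Fz -0.8 t 16.92
```

Emit:
play_rows(dp=[[-3.2,-3.0,0],[-3.4,-2.8,0],[-3.6,-2.4,0],[-3.8,-2.1,0],[-4.0,-1.8,0],[-4.1,-1.4,0],[-4.2,-1.1,0],[-4.3,-0.7,0]], yaw=[0,0,0,0,0,0,0,0])

```text
t: 17.58
ee_pos: [529.0, -43.3, 211.2]
orientation: [2.461, 1.946, 0.007]
ft_force: [5.7, 0.4, -1.1]
width: 21.5
grasp_force: 30.0
```

Emit:
play_rows(dp=[[-4.4,-0.3,0],[-4.4,0.1,0],[-4.3,0.4,0],[-4.3,0.9,0],[-4.2,1.2,0],[-4.0,1.5,0],[-4.0,2.0,0],[-3.7,2.2,0]], yaw=[0,0,0,0,0,0,0,0])

```text
t: 18.25
ee_pos: [495.0, -36.2, 211.1]
orientation: [2.461, 1.946, 0.003]
ft_force: [2.8, -5.8, 0.1]
width: 21.4
grasp_force: 30.0
```

```bash
python3 -c "
from circ import *
st(); rows(-163.5,5,16); 
np.set_printoptions(precision=1,suppress=True)
for n in ('scene',):
  s=shot(n);save(s,'s6.png',(300,190,440,330),4)
  for k in ('saddle','bore_mouth'):
    for r in models.landmark_of(s,k)[:2]: print(k,r,dep(s,*r['location']))
"
```

```text
ang -120.9 r 50.2 z 211.1 | Ft_resist 5.36 Fr 3.51 Fz 0.1 t 18.25
-163.5 -> [[np.float64(-1.1), np.float64(4.2), 0], [np.float64(-0.7), np.float64(4.3), 0], [np.float64(-0.3), np.float64(4.4), 0], [np.float64(0.1), np.float64(4.4), 0], [np.float64(0.4), np.float64(4.3), 0], [np.float64(0.9), np.float64(4.3), 0], [np.float64(1.2), np.float64(4.2), 0], [np.float64(1.5), np.float64(4.0), 0]]
-203.5 -> [[np.float64(2.0), np.float64(4.0), 0], [np.float64(2.2), np.float64(3.7), 0], [np.float64(2.6), np.float64(3.5), 0], [np.float64(2.8), np.float64(3.3), 0], [np.float64(3.2), np.float64(3.0), 0], [np.float64(3.4), np.float64(2.8), 0], [np.float64(3.6), np.float64(2.4), 0], [np.float64(3.8), np.float64(2.1), 0]]
saddle {'location': [353.7, 273.2], 'conf': 0.97} [529.1  69.4  75. ]
saddle {'location': [379.5, 228.9], 'conf': 0.4} [514.   18.7 179.4]
bore_mouth {'location': [328.8, 246.7], 'conf': 0.88} [609.2  78.6 102.1]
```

View pics/s6.png

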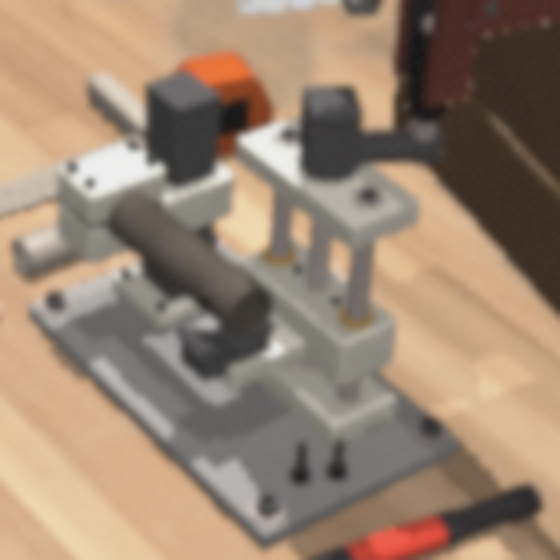

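The scene crop shows the crank seated on the head at (330,130), and the carriage risen so the saddle at (215,345) is nearing the tube at (240,300). A gap remains, and the bolts are standing.

Emit:
play_rows(dp=[[-3.5,2.6,0],[-3.3,2.8,0],[-3.0,3.2,0],[-2.8,3.4,0],[-2.4,3.6,0],[-2.1,3.8,0],[-1.8,4.0,0],[-1.4,4.1,0]], yaw=[0,0,0,0,0,0,0,0])

```text
t: 19.07
ee_pos: [473.5, -8.3, 210.8]
orientation: [2.462, 1.947, -0.0]
ft_force: [0.7, -4.9, 2.5]
width: 21.4
grasp_force: 30.0
```

Emit:
play_rows(dp=[[-1.1,4.2,0],[-0.7,4.3,0],[-0.3,4.4,0],[0.1,4.4,0]], yaw=[0,0,0,0])

```text
t: 19.4
ee_pos: [471.4, 9.2, 210.7]
orientation: [2.463, 1.948, -0.0]
ft_force: [-0.3, -5.2, 1.5]
width: 21.9
grasp_force: 30.0
```

```bash
python3 -c "
from circ import *
st(); 
s=shot('scene')
np.set_printoptions(precision=1,suppress=True)
for k in ('saddle',):
    for r in models.landmark_of(s,k)[:2]: print(k,r,dep(s,*r['location']))
# carriage/saddle height from cloud: highest points near saddle arms outside tube
c=cloud(s).reshape(-1,3);q=c[(abs(c[:,0]-520)<14)&(c[:,1]>82)&(c[:,1]<95)&(c[:,2]>30)]
print(len(q), np.percentile(q[:,2],[5,50,95,100]) if len(q) else '')
q=c[(c[:,0]>500)&(c[:,0]<600)&(abs(c[:,1]-70)<18)&(c[:,2]>100)&(c[:,2]<130)]
for a in range(500,600,20):
  z=q[(q[:,0]>=a)&(q[:,0]<a+20)]; print(a,len(z),np.percentile(z[:,2],95) if len(z) else '')
rows(-183.5,2,24)
"
```

```text
ang 177.3 r 49.5 z 210.7 | Ft_resist 5.26 Fr 0.05 Fz 1.5 t 19.40
saddle {'location': [352.3, 271.6], 'conf': 0.57} [528.4  74.2  82. ]
saddle {'location': [328.3, 247.2], 'conf': 0.51} [610.9  78.8  99.9]
102 [ 67.1  83.9 107.2 112.2]
500 111 120.62694119142418
520 98 119.51198428130877
540 97 119.31033053661783
560 77 118.89923183169935
580 80 118.04462412436969
-183.5 -> [[np.float64(0.1), np.float64(1.7), 0], [np.float64(0.2), np.float64(1.7), 0], [np.float64(0.3), np.float64(1.8), 0], [np.float64(0.3), np.float64(1.7), 0], [np.float64(0.4), np.float64(1.7), 0], [np.float64(0.4), np.float64(1.7), 0], [np.float64(0.5), np.float64(1.6), 0], [np.float64(0.6), np.float64(1.7), 0]]
-199.5 -> [[np.float64(0.6), np.float64(1.6), 0], [np.float64(0.6), np.float64(1.6), 0], [np.float64(0.8), np.float64(1.6), 0], [np.float64(0.7), np.float64(1.6), 0], [np.float64(0.9), np.float64(1.5), 0], [np.float64(0.9), np.float64(1.5), 0], [np.float64(0.9), np.float64(1.5), 0], [np.float64(1.0), np.float64(1.4), 0]]
-215.5 -> [[np.float64(1.0), np.float64(1.4), 0], [np.float64(1.1), np.float64(1.4), 0], [np.float64(1.2), np.float64(1.3), 0], [np.float64(1.1), np.float64(1.3), 0], [np.float64(1.3), np.float64(1.3), 0], [np.float64(1.2), np.float64(1.2), 0], [np.float64(1.3), np.float64(1.1), 0], [np.float64(1.4), np.float64(1.1), 0]]
```

Emit:
play_rows(dp=[[0.4,4.3,0],[0.9,4.3,0],[1.2,4.2,0],[1.5,4.0,0]], yaw=[0,0,0,0])

```text
t: 19.83
ee_pos: [475.3, 26.1, 210.5]
orientation: [2.463, 1.948, -0.0]
ft_force: [0.6, -5.6, 0.6]
width: 22.0
grasp_force: 30.0
```

Emit:
play_rows(dp=[[2.0,4.0,0],[2.2,3.7,0],[2.6,3.5,0],[2.8,3.3,0]], yaw=[0,0,0,0])

```text
t: 20.17
ee_pos: [484.6, 40.5, 210.4]
orientation: [2.463, 1.948, -0.002]
ft_force: [0.4, -6.9, 1.5]
width: 21.8
grasp_force: 30.0
```

```bash
python3 -c "
from circ import *
st(); 
C=cloud
s=shot('scene');save(s,'s7.png',(320,235,380,295),10)
p=shot('top')
rows(-223.5,2,96,4)
" | sed 's/np.float64(\([^)]*\))/\1/g'
```

```text
ang 137.2 r 49.4 z 210.4 | Ft_resist 4.73 Fr -4.98 Fz 1.5 t 20.17
-223.5 -> [[1.3, 1.3, 0], [1.2, 1.2, 0], [1.3, 1.1, 0], [1.4, 1.1, 0]]
-231.5 -> [[1.4, 1.1, 0], [1.4, 1.0, 0], [1.4, 1.0, 0], [1.5, 0.9, 0]]
-239.5 -> [[1.5, 0.8, 0], [1.6, 0.8, 0], [1.6, 0.8, 0], [1.6, 0.7, 0]]
-247.5 -> [[1.6, 0.6, 0], [1.6, 0.6, 0], [1.7, 0.5, 0], [1.7, 0.5, 0]]
-255.5 -> [[1.7, 0.4, 0], [1.7, 0.4, 0], [1.7, 0.3, 0], [1.7, 0.2, 0]]
-263.5 -> [[1.8, 0.1, 0], [1.7, 0.2, 0], [1.8, 0.0, 0], [1.7, 0.0, 0]]
-271.5 -> [[1.8, -0.1, 0], [1.7, -0.1, 0], [1.7, -0.2, 0], [1.8, -0.3, 0]]
-279.5 -> [[1.7, -0.3, 0], [1.7, -0.4, 0], [1.7, -0.4, 0], [1.6, -0.5, 0]]
-287.5 -> [[1.7, -0.6, 0], [1.6, -0.6, 0], [1.6, -0.6, 0], [1.6, -0.8, 0]]
-295.5 -> [[1.6, -0.7, 0], [1.5, -0.9, 0], [1.5, -0.9, 0], [1.5, -0.9, 0]]
-303.5 -> [[1.4, -1.0, 0], [1.4, -1.0, 0], [1.4, -1.1, 0], [1.3, -1.2, 0]]
-311.5 -> [[1.3, -1.1, 0], [1.3, -1.3, 0], [1.2, -1.2, 0], [1.1, -1.3, 0]]
-319.5 -> [[1.1, -1.4, 0], [1.1, -1.4, 0], [1.0, -1.4, 0], [1.0, -1.4, 0]]
-327.5 -> [[0.9, -1.5, 0], [0.8, -1.5, 0], [0.8, -1.6, 0], [0.8, -1.6, 0]]
-335.5 -> [[0.7, -1.6, 0], [0.6, -1.6, 0], [0.6, -1.6, 0], [0.5, -1.7, 0]]
-343.5 -> [[0.5, -1.7, 0], [0.4, -1.7, 0], [0.4, -1.7, 0], [0.3, -1.7, 0]]
-351.5 -> [[0.2, -1.7, 0], [0.1, -1.8, 0], [0.2, -1.7, 0], [0.0, -1.8, 0]]
-359.5 -> [[0.0, -1.7, 0], [-0.1, -1.8, 0], [-0.1, -1.7, 0], [-0.2, -1.7, 0]]
-367.5 -> [[-0.3, -1.8, 0], [-0.3, -1.7, 0], [-0.4, -1.7, 0], [-0.4, -1.7, 0]]
-375.5 -> [[-0.5, -1.6, 0], [-0.6, -1.7, 0], [-0.6, -1.6, 0], [-0.6, -1.6, 0]]
-383.5 -> [[-0.8, -1.6, 0], [-0.7, -1.6, 0], [-0.9, -1.5, 0], [-0.9, -1.5, 0]]
-391.5 -> [[-0.9, -1.5, 0], [-1.0, -1.4, 0], [-1.0, -1.4, 0], [-1.1, -1.4, 0]]
-399.5 -> [[-1.2, -1.3, 0], [-1.1, -1.3, 0], [-1.3, -1.3, 0], [-1.2, -1.2, 0]]
-407.5 -> [[-1.3, -1.1, 0], [-1.4, -1.1, 0], [-1.4, -1.1, 0], [-1.4, -1.0, 0]]
```

View pics/s7.png

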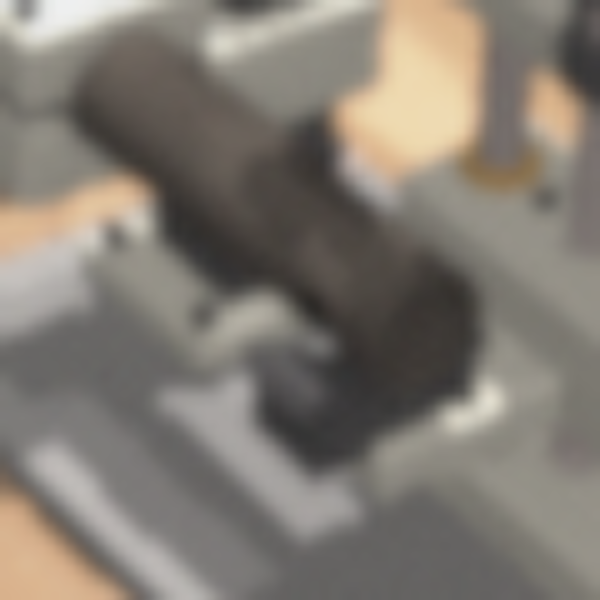

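The crop shows the saddle at (310,400) just below the tube at (350,290), with a small gap. From here I go slowly, feeling for contact.

Emit:
play_rows(dp=[[1.3,0.9,0],[1.2,1.2,0],[1.3,1.1,0],[1.4,1.1,0]], yaw=[0,0,0,0])

```text
t: 20.6
ee_pos: [489.1, 44.8, 210.3]
orientation: [2.464, 1.948, -0.002]
ft_force: [-1.5, -5.5, 2.6]
width: 21.5
grasp_force: 30.0
```

```bash
python3 -c "
from circ import *
st()"
```

```text
ang 129.9 r 49.4 z 210.3 | Ft_resist 4.73 Fr -3.25 Fz 2.6 t 20.60
```

Emit:
play_rows(dp=[[1.4,1.1,0],[1.4,1.0,0],[1.4,1.0,0],[1.5,0.9,0]], yaw=[0,0,0,0])

```text
t: 20.93
ee_pos: [494.6, 48.8, 210.3]
orientation: [-2.464, -1.949, 0.003]
ft_force: [-2.8, -6.6, 2.5]
width: 21.7
grasp_force: 30.0
```

```bash
python3 -c "
from circ import *
st()"
```

```text
ang 122.0 r 49.4 z 210.3 | Ft_resist 5.82 Fr -4.09 Fz 2.5 t 20.93
```

Emit:
play_rows(dp=[[1.5,0.8,0],[1.6,0.8,0],[1.6,0.8,0],[1.6,0.7,0]], yaw=[0,0,0,0])

```text
t: 21.27
ee_pos: [500.6, 52.0, 210.2]
orientation: [-2.464, -1.948, 0.004]
ft_force: [-3.4, -5.6, 3.7]
width: 21.5
grasp_force: 30.0
```

```bash
python3 -c "
from circ import *
st()"
```

```text
ang 114.1 r 49.4 z 210.2 | Ft_resist 5.40 Fr -3.75 Fz 3.7 t 21.27
```

Emit:
play_rows(dp=[[1.6,0.3,0],[1.6,0.5,0],[1.7,0.5,0],[1.7,0.5,0]], yaw=[0,0,0,0])

```text
t: 21.6
ee_pos: [506.8, 54.3, 210.2]
orientation: [-2.463, -1.947, 0.004]
ft_force: [-4.3, -2.4, 4.7]
width: 21.3
grasp_force: 30.0
```

```bash
python3 -c "
from circ import *
st()"
```

```text
ang 106.4 r 49.4 z 210.2 | Ft_resist 4.82 Fr -1.05 Fz 4.7 t 21.60
```

Emit:
play_rows(dp=[[1.7,0.4,0],[1.7,0.4,0],[1.7,0.3,0],[1.7,0.2,0]], yaw=[0,0,0,0])

```text
t: 21.93
ee_pos: [513.5, 55.7, 210.2]
orientation: [-2.463, -1.947, 0.004]
ft_force: [-5.3, -0.7, 5.8]
width: 21.3
grasp_force: 30.0
```

```bash
python3 -c "
from circ import *
st()"
```

```text
ang 98.4 r 49.4 z 210.2 | Ft_resist 5.30 Fr 0.09 Fz 5.8 t 21.93
```

Emit:
play_rows(dp=[[1.8,0.1,0.2],[1.7,0.2,0.2],[1.8,0.0,0],[1.7,0.0,0]], yaw=[0,0,0,0])

```text
t: 22.27
ee_pos: [520.2, 56.2, 210.3]
orientation: [-2.462, -1.946, 0.004]
ft_force: [-5.6, -1.0, 2.8]
width: 21.4
grasp_force: 30.0
```

```bash
python3 -c "
from circ import *
st()"
```

```text
ang 90.7 r 49.3 z 210.3 | Ft_resist 5.58 Fr -0.91 Fz 2.8 t 22.27
```

Emit:
play_rows(dp=[[1.8,-0.1,0],[1.7,-0.1,0],[1.7,-0.2,0],[1.8,-0.3,0]], yaw=[0,0,0,0])

```text
t: 22.6
ee_pos: [527.2, 55.9, 210.3]
orientation: [-2.462, -1.946, 0.004]
ft_force: [-5.1, 1.6, 2.9]
width: 21.6
grasp_force: 30.0
```

```bash
python3 -c "
from circ import *
st()"
```

```text
ang 82.6 r 49.4 z 210.3 | Ft_resist 5.29 Fr 0.95 Fz 2.9 t 22.60
```

Emit:
play_rows(dp=[[1.7,-0.3,0],[1.7,-0.4,0],[1.7,-0.4,0],[1.6,-0.5,0]], yaw=[0,0,0,0])

```text
t: 22.93
ee_pos: [534.1, 54.5, 210.4]
orientation: [-2.462, -1.946, 0.003]
ft_force: [-5.1, 2.1, 3.5]
width: 21.7
grasp_force: 30.0
```

```bash
python3 -c "
from circ import *
st()"
```

```text
ang 74.4 r 49.4 z 210.4 | Ft_resist 5.52 Fr 0.69 Fz 3.5 t 22.93
```

Emit:
play_rows(dp=[[1.7,-0.6,0],[1.6,-0.6,0],[1.6,-0.6,0],[1.6,-0.8,0]], yaw=[0,0,0,0])

```text
t: 23.27
ee_pos: [540.7, 52.2, 210.4]
orientation: [-2.462, -1.945, 0.002]
ft_force: [-3.9, 3.2, 3.2]
width: 21.6
grasp_force: 30.0
```

```bash
python3 -c "
from circ import *
st()"
```

```text
ang 66.3 r 49.4 z 210.4 | Ft_resist 4.81 Fr 1.35 Fz 3.2 t 23.27
```

Emit:
play_rows(dp=[[1.6,-0.7,0],[1.5,-0.9,0],[1.5,-0.9,0],[1.5,-0.9,0]], yaw=[0,0,0,0])

```text
t: 23.6
ee_pos: [547.0, 48.9, 210.5]
orientation: [-2.462, -1.945, 0.001]
ft_force: [-4.4, 4.3, 2.0]
width: 21.4
grasp_force: 30.0
```

```bash
python3 -c "
from circ import *
st()"
```

```text
ang 58.1 r 49.5 z 210.5 | Ft_resist 5.96 Fr 1.33 Fz 2.0 t 23.60
```

Emit:
play_rows(dp=[[1.4,-1.0,0],[1.4,-1.0,0],[1.4,-1.1,0],[1.3,-1.2,0]], yaw=[0,0,0,0])

```text
t: 23.93
ee_pos: [552.8, 44.8, 210.5]
orientation: [-2.462, -1.945, -0.0]
ft_force: [-2.8, 5.1, 2.8]
width: 21.3
grasp_force: 30.0
```

```bash
python3 -c "
from circ import *
st()"
```

```text
ang 49.8 r 49.6 z 210.5 | Ft_resist 5.42 Fr 2.12 Fz 2.8 t 23.93
```

Emit:
play_rows(dp=[[1.3,-1.1,0],[1.3,-1.3,0],[1.2,-1.2,0],[1.1,-1.3,0]], yaw=[0,0,0,0])

```text
t: 24.27
ee_pos: [557.9, 40.0, 210.6]
orientation: [-2.462, -1.945, -0.001]
ft_force: [-1.6, 4.4, 2.1]
width: 21.2
grasp_force: 30.0
```

```bash
python3 -c "
from circ import *
st()
s=shot('scene');save(s,'s8.png',(320,235,380,295),10)"
```

```text
ang 41.7 r 49.7 z 210.6 | Ft_resist 4.28 Fr 1.74 Fz 2.1 t 24.27
```

View pics/s8.png

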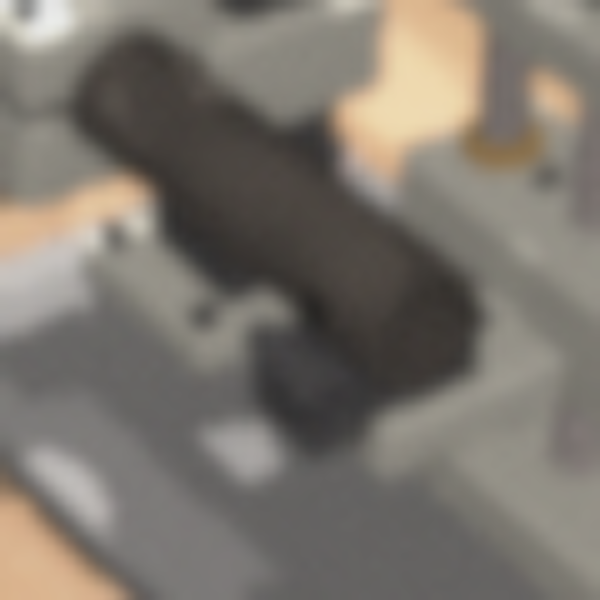

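The saddle's left horn at (310,390) is nearly at the tube's underside, so contact is close.

Emit:
play_rows(dp=[[1.1,-1.4,0],[1.1,-1.4,0],[1.0,-1.4,0],[1.0,-1.4,0]], yaw=[0,0,0,0])

```text
t: 24.65
ee_pos: [562.5, 34.3, 210.6]
orientation: [-2.463, -1.946, -0.002]
ft_force: [-2.9, 5.9, 1.3]
width: 21.3
grasp_force: 30.0
```

```bash
python3 -c "
from circ import *
st()"
```

```text
ang 33.3 r 49.9 z 210.6 | Ft_resist 6.51 Fr 0.84 Fz 1.3 t 24.65
```

Emit:
play_rows(dp=[[0.9,-1.5,0],[0.8,-1.5,0]], yaw=[0,0])

```text
t: 24.82
ee_pos: [564.3, 31.3, 210.7]
orientation: [-2.463, -1.946, -0.002]
ft_force: [-0.3, 5.9, 0.6]
width: 21.1
grasp_force: 30.0
```

```bash
python3 -c "
from circ import *
st()"
```

```text
ang 29.3 r 49.9 z 210.7 | Ft_resist 5.30 Fr 2.66 Fz 0.6 t 24.82
```

Just noise. I continue in small steps.

Emit:
play_rows(dp=[[0.8,-1.6,0],[0.8,-1.6,0],[0.7,-1.6,0]], yaw=[0,0,0])

```text
t: 25.07
ee_pos: [566.8, 26.6, 210.7]
orientation: [-2.463, -1.946, -0.003]
ft_force: [-0.8, 6.4, 0.5]
width: 21.5
grasp_force: 30.0
```

```bash
python3 -c "
from circ import *
st()"
```

```text
ang 23.2 r 50.0 z 210.7 | Ft_resist 6.19 Fr 1.81 Fz 0.5 t 25.07
```

Emit:
play_rows(dp=[[0.6,-1.6,0],[0.6,-1.6,0]], yaw=[0,0])

```text
t: 25.23
ee_pos: [568.0, 23.5, 210.7]
orientation: [-2.463, -1.946, -0.003]
ft_force: [0.6, 6.4, 0.3]
width: 21.6
grasp_force: 30.0
```

```bash
python3 -c "
from circ import *
st()"
```

```text
ang 19.3 r 50.0 z 210.7 | Ft_resist 5.81 Fr 2.71 Fz 0.3 t 25.23
```

Emit:
play_rows(dp=[[0.5,-1.7,0],[0.5,-1.7,0]], yaw=[0,0])

```text
t: 25.4
ee_pos: [569.1, 20.1, 210.8]
orientation: [-2.463, -1.946, -0.003]
ft_force: [0.4, 6.8, 1.3]
width: 21.0
grasp_force: 30.0
```

```bash
python3 -c "
from circ import *
st()"
```

```text
ang 15.3 r 50.1 z 210.8 | Ft_resist 6.47 Fr 2.18 Fz 1.3 t 25.40
```

Emit:
play_rows(dp=[[0.4,-1.7,0],[0.4,-1.7,0]], yaw=[0,0])

```text
t: 25.57
ee_pos: [570.0, 16.8, 210.8]
orientation: [-2.463, -1.946, -0.004]
ft_force: [0.7, 7.6, 1.0]
width: 21.9
grasp_force: 30.0
```

```bash
python3 -c "
from circ import *
st()"
```

```text
ang 11.4 r 50.2 z 210.8 | Ft_resist 7.29 Fr 2.19 Fz 1.0 t 25.57
```

Emit:
play_rows(dp=[[0.2,-1.2,0]], yaw=[0])

```text
t: 25.65
ee_pos: [570.3, 15.6, 210.8]
orientation: [-2.463, -1.946, -0.004]
ft_force: [0.7, 6.8, 0.5]
width: 21.5
grasp_force: 30.0
```

```bash
python3 -c "
from circ import *
st()
w=shot('scene');st()"
```

```text
ang 9.9 r 50.2 z 210.8 | Ft_resist 6.61 Fr 1.89 Fz 0.5 t 25.65
ang 9.7 r 50.2 z 210.8 | Ft_resist 6.41 Fr 1.12 Fz 0.9 t 25.70
```

Emit:
play_rows(dp=[[0.2,-1.0,0]], yaw=[0])

```text
t: 25.78
ee_pos: [570.4, 14.7, 210.8]
orientation: [-2.463, -1.946, -0.004]
ft_force: [0.0, 6.2, 0.3]
width: 21.4
grasp_force: 30.0
```

Emit:
play_rows(dp=[[0.1,-1.0,0]], yaw=[0])

```text
t: 25.87
ee_pos: [570.6, 13.7, 210.8]
orientation: [-2.463, -1.946, -0.004]
ft_force: [0.8, 6.6, 1.2]
width: 21.2
grasp_force: 30.0
```

```bash
python3 -c "
from circ import *
st()"
```

```text
ang 7.8 r 50.3 z 210.8 | Ft_resist 6.44 Fr 1.65 Fz 1.2 t 25.87
```

Emit:
play_rows(dp=[[0.1,-0.6,0]], yaw=[0])

```text
t: 25.95
ee_pos: [570.7, 13.1, 210.8]
orientation: [-2.463, -1.946, -0.004]
ft_force: [0.4, 6.9, 0.6]
width: 21.5
grasp_force: 30.0
```

Emit:
play_rows(dp=[[0.1,-0.6,0]], yaw=[0])

```text
t: 26.03
ee_pos: [570.8, 12.5, 210.8]
orientation: [-2.463, -1.946, -0.004]
ft_force: [1.8, 6.5, 1.3]
width: 21.8
grasp_force: 30.0
```

Emit:
play_rows(dp=[[0.0,-0.6,0]], yaw=[0])

```text
t: 26.12
ee_pos: [570.8, 11.9, 210.8]
orientation: [-2.463, -1.946, -0.004]
ft_force: [0.3, 6.9, -0.1]
width: 21.5
grasp_force: 30.0
```

```bash
python3 -c "
from circ import *
st()"
```

```text
ang 5.7 r 50.3 z 210.8 | Ft_resist 6.85 Fr 0.94 Fz -0.1 t 26.12
```

The force reads about 6.7 N against a 5.25 N baseline, which is inconclusive at this low speed. I'll back off a little and come up again at steady speed, reading every row.

```bash
python3 -c "
from circ import *
rows(5.5,-4.5,8); rows(41.5,2,18)
" | sed 's/np.float64(\([^)]*\))/\1/g'
```

```text
5.5 -> [[-0.6, 3.9, 0], [-0.8, 3.8, 0], [-1.1, 3.8, 0], [-1.4, 3.6, 0], [-1.8, 3.6, 0], [-1.9, 3.4, 0], [-2.3, 3.2, 0], [-2.5, 3.0, 0]]
41.5 -> [[1.2, -1.3, 0], [1.1, -1.4, 0], [1.0, -1.4, 0], [1.0, -1.4, 0], [0.9, -1.5, 0], [0.9, -1.5, 0], [0.9, -1.5, 0], [0.7, -1.6, 0]]
25.5 -> [[0.8, -1.6, 0], [0.6, -1.6, 0], [0.6, -1.6, 0], [0.6, -1.7, 0], [0.5, -1.6, 0], [0.4, -1.7, 0], [0.4, -1.7, 0], [0.3, -1.7, 0]]
9.5 -> [[0.3, -1.8, 0], [0.2, -1.7, 0]]
```

Emit:
play_rows(dp=[[-0.6,3.9,0],[-0.8,3.8,0],[-1.1,3.8,0],[-1.4,3.6,0],[-1.8,3.6,0],[-1.9,3.4,0],[-2.3,3.2,0],[-2.5,3.0,0]], yaw=[0,0,0,0,0,0,0,0])

```text
t: 26.78
ee_pos: [558.7, 38.8, 211.0]
orientation: [2.463, 1.948, 0.002]
ft_force: [5.8, -1.3, -3.4]
width: 21.3
grasp_force: 30.0
```

Emit:
play_rows(dp=[[1.2,-1.3,0],[1.1,-1.4,0],[1.0,-1.4,0],[1.0,-1.4,0]], yaw=[0,0,0,0])

```text
t: 27.12
ee_pos: [562.3, 33.0, 210.7]
orientation: [-2.464, -1.948, 0.0]
ft_force: [2.6, 2.5, -1.3]
width: 21.4
grasp_force: 30.0
```

Emit:
play_rows(dp=[[0.9,-1.5,0],[0.9,-1.5,0]], yaw=[0,0])

```text
t: 27.28
ee_pos: [564.4, 30.1, 210.8]
orientation: [-2.464, -1.948, -0.001]
ft_force: [3.7, 3.7, -2.0]
width: 21.5
grasp_force: 30.0
```

Emit:
play_rows(dp=[[0.9,-1.5,0]], yaw=[0])

```text
t: 27.37
ee_pos: [565.4, 28.5, 210.8]
orientation: [-2.464, -1.948, -0.001]
ft_force: [3.2, 3.8, -2.0]
width: 21.8
grasp_force: 30.0
```

Emit:
play_rows(dp=[[0.7,-1.6,0]], yaw=[0])

```text
t: 27.45
ee_pos: [566.2, 26.9, 210.9]
orientation: [2.464, 1.948, 0.001]
ft_force: [4.6, 3.1, -2.4]
width: 21.5
grasp_force: 30.0
```

Emit:
play_rows(dp=[[0.8,-1.6,0]], yaw=[0])

```text
t: 27.53
ee_pos: [566.9, 25.5, 210.9]
orientation: [-2.464, -1.948, -0.001]
ft_force: [3.2, 5.5, -1.1]
width: 21.7
grasp_force: 30.0
```

Emit:
play_rows(dp=[[0.6,-1.6,0]], yaw=[0])

```text
t: 27.62
ee_pos: [567.4, 24.4, 210.9]
orientation: [-2.464, -1.947, -0.002]
ft_force: [2.5, 7.6, -1.5]
width: 21.6
grasp_force: 30.0
```

Emit:
play_rows(dp=[[0.6,-1.6,0]], yaw=[0])

```text
t: 27.7
ee_pos: [567.9, 23.0, 210.9]
orientation: [-2.464, -1.947, -0.002]
ft_force: [3.5, 6.6, -1.5]
width: 21.9
grasp_force: 30.0
```

Emit:
play_rows(dp=[[0.6,-1.7,0]], yaw=[0])

```text
t: 27.78
ee_pos: [568.5, 21.3, 210.9]
orientation: [-2.464, -1.947, -0.002]
ft_force: [2.6, 7.5, -0.7]
width: 21.4
grasp_force: 30.0
```

Emit:
play_rows(dp=[[0.5,-1.6,0]], yaw=[0])

```text
t: 27.87
ee_pos: [569.0, 19.7, 210.9]
orientation: [-2.464, -1.947, -0.002]
ft_force: [2.6, 6.8, -1.4]
width: 21.5
grasp_force: 30.0
```

Emit:
play_rows(dp=[[0.4,-1.7,0]], yaw=[0])

```text
t: 27.95
ee_pos: [569.5, 18.0, 210.9]
orientation: [-2.464, -1.947, -0.002]
ft_force: [2.6, 8.2, -1.5]
width: 21.9
grasp_force: 30.0
```

Emit:
play_rows(dp=[[0.4,-1.7,0]], yaw=[0])

```text
t: 28.03
ee_pos: [569.9, 16.4, 210.9]
orientation: [-2.464, -1.947, -0.002]
ft_force: [3.7, 7.7, -0.6]
width: 21.6
grasp_force: 30.0
```

Emit:
play_rows(dp=[[0.3,-1.7,0]], yaw=[0])

```text
t: 28.12
ee_pos: [570.2, 14.7, 210.9]
orientation: [-2.464, -1.947, -0.002]
ft_force: [2.9, 7.6, -0.8]
width: 21.3
grasp_force: 30.0
```

Emit:
play_rows(dp=[[0.3,-1.8,0]], yaw=[0])

```text
t: 28.2
ee_pos: [570.5, 12.9, 210.9]
orientation: [-2.464, -1.947, -0.002]
ft_force: [2.7, 7.3, -0.6]
width: 21.1
grasp_force: 30.0
```

Emit:
play_rows(dp=[[0.2,-1.7,0]], yaw=[0])

```text
t: 28.28
ee_pos: [570.8, 11.2, 210.9]
orientation: [-2.464, -1.947, -0.003]
ft_force: [4.1, 7.5, -0.8]
width: 21.2
grasp_force: 30.0
```

```bash
python3 -c "
from circ import *
st()"
```

```text
ang 4.9 r 50.1 z 210.9 | Ft_resist 7.15 Fr 4.73 Fz -0.8 t 28.28
```

The steady pass rises from about 5.2 N free to 7.1 N, which puts the saddle push at about 25–28 N. One small nudge, then release.

Emit:
play_rows(dp=[[0.1,-0.8,0],[0,0,0],[0,0,0]], yaw=[0,0,0])

```text
t: 28.53
ee_pos: [570.8, 10.2, 210.9]
orientation: [-2.464, -1.947, -0.002]
ft_force: [4.0, 6.9, -0.5]
width: 21.4
grasp_force: 30.0
```

Emit:
play_rows(dp=[[0,0,0],[0,0,0],[0,0,0],[0,0,0],[0,0,0],[0,0,0],[0,0,0],[0,0,0]], yaw=[0,0,0,0,0,0,0,0], gripper=0)

```text
t: 29.2
ee_pos: [570.5, 9.4, 210.8]
orientation: [2.464, 1.949, -0.0]
ft_force: [-0.2, -1.0, 0.6]
width: 71.6
grasp_force: 0.0
```

Emit:
play_rows(dp=[[0,0,8],[0,0,25],[0,0,35],[0,0,35],[0,0,25],[0,0,0],[0,0,0]], yaw=[0,0,0,0,0,0,0])

```text
t: 29.78
ee_pos: [571.3, 9.5, 341.0]
orientation: [2.462, 1.947, 0.005]
ft_force: [-0.1, -0.2, -0.1]
width: 87.9
grasp_force: 0.0
```

```bash
python3 - <<'E'
from circ import *
np.set_printoptions(precision=1,suppress=True)
st()
p=shot('top');w=shot('wrist')
for q,n in ((p,'top'),(w,'wrist')):
    c=cloud(q).reshape(-1,3)
    for lo,hi,x,y in ((200,212,521,7),(236,254,570,11)):
        m=c[(abs(c[:,0]-x)<20)&(abs(c[:,1]-y)<20)&(c[:,2]>lo)&(c[:,2]<hi)]
        if len(m)>5: print(n,lo,len(m),np.median(m,0),cv2.minAreaRect(m[:,:2].astype(np.float32)))
    for b in ("bolt_a","saddle"):
        print(n,b,[(r["conf"],dep(q,*r["location"])) for r in models.landmark_of(q,b)[:3]])
E
```

```text
ang 3.0 r 50.6 z 341.0 | Ft_resist -0.22 Fr -0.15 Fz -0.1 t 29.78
top bolt_a [(0.57, array([465.8,  49.5,  12.1])), (0.38, array([464.1,  63.8,  20.7])), (0.35, array([609.6,  73.6, 112.6]))]
top saddle [(0.51, array([516. ,  68.5, 119.2]))]
wrist 200 1054 [521.8   7.2 206.5] ((520.8890991210938, 6.076199531555176), (28.23123550415039, 28.331890106201172), 7.783590793609619)
wrist 236 673 [571.1  15.2 246.5] ((570.5615234375, 13.380739212036133), (21.255002975463867, 20.610937118530273), 33.600040435791016)
wrist bolt_a [(0.72, array([400.8,  33. ,  17.4])), (0.55, array([456.8,  38.5,  18.2])), (0.48, array([464.2,  57.4,  19.5]))]
wrist saddle [(0.68, array([526.5,  70.7, 118.6]))]
```

```bash
python3 - <<'E'
from circ import *
out=[]
for i in range(5):
    s=shot('scene'); c=cloud(s).reshape(-1,3)
    q=c[(c[:,0]>500)&(c[:,0]<600)&(abs(c[:,1]-70)<18)&(c[:,2]>100)&(c[:,2]<130)]
    out.append([np.percentile(q[(q[:,0]>=a)&(q[:,0]<a+20)][:,2],95) for a in range(500,600,20)])
print(np.round(out,2)); print(np.mean(out,0),np.std(out,0))
b=np.array([120.627,119.512,119.310,118.899,118.045]);print(np.mean(out,0)-b)
E
```

```text
[[120.7  120.42 120.06 118.83 117.35]
 [121.43 120.82 119.99 118.79 118.14]
 [120.63 120.95 120.15 119.33 117.96]
 [121.43 120.39 119.54 118.83 118.12]
 [120.81 121.18 119.79 118.92 118.7 ]]
[120.99916802 120.75133634 119.90670254 118.94055236 118.05225352] [0.35546078 0.3048493  0.21830313 0.20090984 0.42995971]
[0.37216802 1.23933634 0.59670254 0.04155236 0.00725352]
```

Against the free-state reading, the tube over the saddle has lifted about 0.7 mm. At 45 N per mm that is roughly 30 N, which agrees with the force felt at the handle. The crank is still fully seated, with its hub top at 206.5 mm, and the gripper is clear.

```bash
python3 -c "
from workcell import ticket
print(ticket.close_job())"
```

```text
the job is handed in; nothing more can be done
None
```

The crank is seated on the screw and wound until the saddle bears on the tube at an estimated 30 N (roughly ±10 N, from handle force and tube lift); I backed it off once and re-wound to check the feel, then released it and handed the job in.

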